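# Lower the tool case on the ratchet lift

### The arm

A 6-joint arm with a two-finger parallel gripper is mounted at the origin on the work surface. World frame = base frame: x ahead of the robot, y to its left, z up, the work surface at z = 0. Lengths are in m, angles in rad, forces in N, time in s.
With the tool pointing down it reaches from about 0.375 to 0.9 m from the base axis. Payload 3.1 kg.
Tool frame: the origin (TCP) lies on the centre line of the jaws, within the pads' length; the fingertips stand 14 mm ahead of it and the grasp point (between the pads) lies 5 mm behind it; z points along the fingers, y is the direction in which the jaws open and shut (so a half turn about z gives the same grasp; the last joint's range is limited). The gripper opens to 87 mm and grips with 3 to 60 N. Pads are 19 mm wide; open, the fingers measure 117 mm over their backs; the gripper's body (75 mm by 190 mm) begins 51 mm behind the grasp point.
Start: joints at [-1.466, 0.527, 1.433, -0, 1.181, -0.178], TCP at [0.174, -0.6, 0.237] pointing down, gripper open.
Joint ranges: [-3.08, 3.08], [-0.75, 2.2], [0.22, 2.44], [-1.43, 4.57], [0, 2.65], [-2.85, 2.85]. Speed limits (rad/s): [2.79, 2.79, 3.14, 3.14, 3.14, 3.14].

### API

Orientations are given as a unit quaternion [x, y, z, w].
In Python, from plant import status, optics, bot gives the robot as it stands.
- The arm moves only by the shell command python3 -m crank 'ROWS' [OPENING] [FORCE]. ROWS is text: rows parted by semicolons, each of 6 numbers parted by spaces: the shift along the world's x, y, z normalised to -1 to 1, where 1 is 1 m, then the turn, a rotation vector about the world's x, y, z normalised to -1 to 1, where 1 is 2 pi rad. A call has exactly 5 rows; each row is the pose to reach, as a shift and turn from the pose commanded when the call began, turning the shorter way round; what a row does not reach only later rows make up. A row lasts 1/10 s, in which the tool goes at most 50 mm and 8.59 degrees, less where a joint would pass 70% of its speed; a pose out of reach is approached as far as the arm can. A call with a number of a shift or a turn outside -1 to 1 is refused whole. A call with a gripper value outside its range is refused whole. OPENING is the closure, from 0 (fully open) to 1 (shut), set as the call begins (- or left out, the last holds). The fingers move at their own pace and stop on an object; FORCE is the grip in N (left out, the last holds). Time passes only in rows, so rows that repeat a pose let the fingers close, or fill a call up. It gives the time, the measured TCP pose, the force and the opening at its end, in the units of the state.
- status.read_state(): the state, without advancing time (a new reading comes with each control period).
- optics.grab_frame(name): name is "scene" or "top"; returns (picture, depth): 420x560x3 uint8, red, green, blue; 420x560 float32, m along the optical axis (not along the pixel's ray), 0 where there is no reading.
- optics.get_calibration(name): a dict with "fov_y" (degrees; the focal length in pixels is half the picture's height over the tangent of half this angle, whatever the lens; pixels are square), "cx", "cy" (the principal point, pixels), "dist_coeffs" ([k1, k2, p1, p2, k3] as OpenCV has them; the pictures are not rectified), "extrinsics" (4x4, takes a point from world to camera coordinates). Camera axes: x right, y up, looking along -z (the intrinsics and any distortion apply to the point x, -y, -z); pixel columns grow to the right and rows downward; lengths in m; the calibration is good to about 2 mm. A picture is of the moment at which its call begins. get_calibration takes no time and is no camera call.
- bot.close_job(): hands the job in, once; it reports no verdict.
Trained networks look in the newest picture that a camera, given by its name, has taken for a name from the list of things; names that differ only in an ending like _2 or _b are one class to them, and where a whole thing is asked for, a point or a joint stands for the part that bears it (a point fixed in the world has none). Each returns a list of dicts, best first, with "confidence" (0 to 1); they miss things now and then, are a little off and sometimes report something else, mostly with a low value. They report only what shows in the picture. A call takes as long as a camera call. They do not tell look-alikes from the thing itself.
- optics.spot_in(camera, query): "point" ([column, row] in pixels, amid what is visible of it).
- optics.landmark_of(camera, query): "point" ([column, row] in pixels: a listed point, or the origin of a listed thing).
The state is a dict: "time_s": time; "joint_positions": joint angles; "joint_velocities": joint speeds; "joint_torque": joint torques, N m; "position": TCP position; "tcp_rot": TCP orientation; "wrist_force": force on the tool from outside, world axes, zero at the start; "ft_torque": the same for the moment, N m; "width": opening from 0.0 (shut) to 1.0 (fully open).
Only numpy, scipy, OpenCV 4.12 (cv2) and the standard library are available. Lean on these libraries where they do the work, as an engineer would, in place of code of your own. Each camera call takes 0.05 s, during which the arm holds its last target. There are 200 camera calls.

### The job

Let the red tool case on the bench lift down until its platform rests with its full weight on the timber block under it. Throw the red release lever over, wind the crank up a little to free the yellow pawl, then let the crank turn back slowly under control (well under half a turn a second), feel the platform land without driving it down hard, and let go of the crank. Leave the blocks, chisels and jar where they are.

Things in the scene. Friction and masses are not known exactly. Their poses are not given: they have to be found in the camera images.
- winch: Bench lift fixed to the bench: blue gearbox column (76 mm square) with a crank on top, on a dark base plate (170 x 300 x 10 mm), and an aluminium mast with a rack (34 x 30 mm, 230 mm tall). Origin on the bench under the crank's vertical axis, z up. Mast at its y = +180 mm, platform at y = +285 mm; pawl and release lever on its -y side.
- crank_axis (a point): Point on the crank's vertical axis, 211 mm above the bench, at mid-height of the crank handle's sleeve.
- crank_grip (a point): Middle of the crank handle: an upright orange sleeve, 28 mm in diameter, from 176 to 242 mm above the bench, on the end of the dark crank arm (165 to 174 mm up), 85 mm from the crank axis. It spins freely on its pin, so the hand need not turn; pinch it from above. Below its circle stand only the hub (top 178 mm) and the lever knob (top 182 mm).
- crank (a joint): Crank angle, rad: 0 at the start, the pawl holding the load. Grows anticlockwise seen from above, winding the platform UP 20 mm per rad; turning back (clockwise) lowers it. The load always pulls clockwise, 6 to 13 N at the handle (weight unknown); with the pawl out only the hand holds it and it runs away if let go, even 1 mm above the block. 12 ratchet teeth.
- lever (a joint): Release lever angle, rad: 0 = hold (start), 0.8 = release, with a stop at each end; grows clockwise seen from above. Stays where it is left; needs about 3 N at the knob. It does not move the pawl directly: it only turns the pawl's spring from pressing in to pulling out.
- lever_knob (a point): Centre of the top of the release lever's red knob: an upright cylinder 18 mm in diameter, from 137 to 182 mm above the bench, on a red flat bar (top 156 mm), 78 mm from the lever's pivot.
- lever_pivot (a point): Point on the vertical pivot axis of the release lever and the pawl, 182 mm above the bench (the level of the knob's top).
- pawl_nose (a point): Top of the nose (8 mm round) of the yellow pawl, 148 mm above the bench. Level distance from the crank axis: 45 mm seated in the teeth, about 68 mm lifted clear (teeth reach 50 mm). With the lever at release a spring pulls it out, but the load pins it in its tooth: it jumps clear only when the crank is wound up a little (0.03 to 0.15 rad), which takes the load off it.
- carriage: Yellow platform (150 x 160 x 10 mm) riding on the mast, with a red tool case (125 x 140 x 92 mm) fixed on it, 3 to 5 kg together. Origin on the crank axis, at bench level at the start; it rises and falls with the platform. The platform's underside is 110 mm above this origin, its centre 285 mm along the winch's y.
- block_low: Light timber block 90 x 75 mm, about 30 mm tall (rough sawn, true to 4 mm). Origin at the centre of its underside. One of the three blocks stands on the bench under the platform, the two others are spare and stand beside the winch; which is which changes.
- block_mid: Mid-brown timber block 90 x 75 mm, about 50 mm tall (true to 4 mm). Origin at the centre of its underside.
- block_tall: Dark timber block 90 x 75 mm, about 70 mm tall (true to 4 mm). Origin at the centre of its underside.
- chisel_a: Wood chisel lying on the bench, yellow handle, 255 mm long, 28 mm thick. Origin under its middle, blade to +x. A bystander.
- chisel_b: A second chisel like it. A bystander.
- jar: Jar with an orange cap, 70 mm in diameter, 85 mm tall. Origin at the centre of its underside. A bystander.
Things that resemble listed ones, but are neither listed nor needed, are in the scene too. What is shaped like the block_low but blue is not meant. Leave any turquoise look-alike of the block_tall alone.

How it is judged:
By the outcome, as a careful person would: the job done as asked, in the order asked, and still so for the second after the job is handed in, with the robot touching nothing.
It also fails if it takes over 72 s, if anything falls off the work surface, if the arm or the gripper's body presses on something with over 40 N, if the wrist force passes 120 N, or if a joint passes its speed limit or range.

## Working session

There is one attempt and no reset: what is moved stays moved. The work goes in short steps, Python scripts to look and compute and a shell command to move; the robot and the scene stay as the last step left them, time stands still between calls to the robot, and variables do not carry over. Pictures are saved under pics/ and viewed, about 8 in all and at most 12, crops included, and the job is handed in when it is done.

```bash
ls; mkdir -p pics; cat > h.py <<'E'
import numpy as np, cv2
from plant import status, optics, bot
def cam(n):
    c=optics.get_calibration(n); f=210/np.tan(np.radians(c["fov_y"])/2)
    return np.array([[f,0,c["cx"]],[0,f,c["cy"]],[0,0,1]]),np.array(c["dist_coeffs"],float),np.array(c["extrinsics"])
def ray(n,p):
    K,d,T=cam(n); u=cv2.undistortPoints(np.array([[p]],float),K,d)[0,0]
    R=T[:3,:3]; return -R.T@T[:3,3], R.T@np.array([u[0],-u[1],-1.])
def at_z(n,p,z):
    o,r=ray(n,p); return o+r*(z-o[2])/r[2]
def at_depth(n,p,D):
    o,r=ray(n,p); return o+r*D
E
python3 - <<'E'
from h import *
for n in("scene","top"):
    im,d=optics.grab_frame(n); cv2.imwrite(f"pics/{n}0.png",im[:,:,::-1])
    np.save(f"pics/{n}0.npy",d)
    for q,z in(("crank_axis",.211),("crank_grip",.209),("lever_knob",.182),("lever_pivot",.182),("pawl_nose",.148),("winch",0),("block_low",0),("block_mid",0),("block_tall",0),("carriage",0),("jar",0)):
        for r in optics.landmark_of(n,q)[:2]: print(n,q,np.round(r["point"]),round(r["confidence"],2),np.round(at_z(n,r["point"],z),3))
print(status.read_state())
E
```

```text
pics
scene crank_axis [262. 193.] 0.78 [ 0.565 -0.056  0.211]
scene crank_grip [291. 190.] 0.71 [0.567 0.035 0.209]
scene crank_grip [254. 291.] 0.53 [ 0.897 -0.141  0.209]
scene lever_knob [219. 206.] 0.66 [ 0.562 -0.19   0.182]
scene lever_pivot [244. 195.] 0.89 [ 0.533 -0.108  0.182]
scene pawl_nose [249. 213.] 0.42 [ 0.578 -0.102  0.148]
scene winch [265. 239.] 0.55 [ 0.574 -0.053  0.   ]
scene block_low [298. 282.] 0.87 [0.763 0.013 0.   ]
scene block_low [345. 278.] 0.75 [0.779 0.162 0.   ]
scene block_mid [251. 294.] 0.79 [ 0.773 -0.136  0.   ]
scene block_tall [346. 221.] 0.52 [0.554 0.242 0.   ]
scene jar [409. 201.] 0.66 [0.506 0.502 0.   ]
top crank_axis [298. 211.] 0.63 [ 0.576 -0.047  0.211]
top crank_grip [266. 216.] 0.42 [0.566 0.034 0.209]
top lever_knob [414. 232.] 0.72 [ 0.523 -0.354  0.182]
top lever_knob [351. 215.] 0.56 [ 0.569 -0.188  0.182]
top lever_pivot [324. 226.] 0.73 [ 0.54  -0.116  0.182]
top pawl_nose [316. 216.] 0.57 [ 0.572 -0.099  0.148]
top winch [300. 221.] 0.67 [ 0.575 -0.062  0.   ]
top block_low [226. 160.] 0.56 [0.769 0.171 0.   ]
top block_low
[... 243 characters left out ...]
 ]
{'time_s': 1.2, 'joint_positions': array([-1.46648195e+00,  5.27488749e-01,  1.43269988e+00,  1.51921480e-05,
        1.18140007e+00, -1.78540418e-01]), 'joint_velocities': array([ 0.00097062, -0.00077642,  0.00112386, -0.00176713,  0.00085364,
        0.00091045]), 'joint_torque': array([-2.15815038e-03, -4.40027797e+01, -1.76985008e+01,  6.32437435e-02,
        5.05866262e-02, -2.51846433e-05]), 'position': array([ 0.1744421 , -0.60014016,  0.23655536]), 'tcp_rot': array([9.90016211e-01, 1.40953547e-01, 6.94912713e-06, 2.23918224e-06]), 'wrist_force': array([-0.57450241,  0.25104989, -0.08763077]), 'ft_torque': array([-0.03783282, -0.03472294,  0.03093577]), 'width': 0.9994212531218288}
```

```bash
python3 - <<'E'
import cv2
a=cv2.imread("pics/scene0.png");b=cv2.imread("pics/top0.png")
cv2.imwrite("pics/s1.png",cv2.resize(a[130:340,160:440],None,fx=2.8,fy=2.8,interpolation=cv2.INTER_CUBIC))
cv2.imwrite("pics/t1.png",cv2.resize(b[130:340,160:440],None,fx=2.8,fy=2.8,interpolation=cv2.INTER_CUBIC))
E
```

```text
(no output)
```

View pics/s1.png

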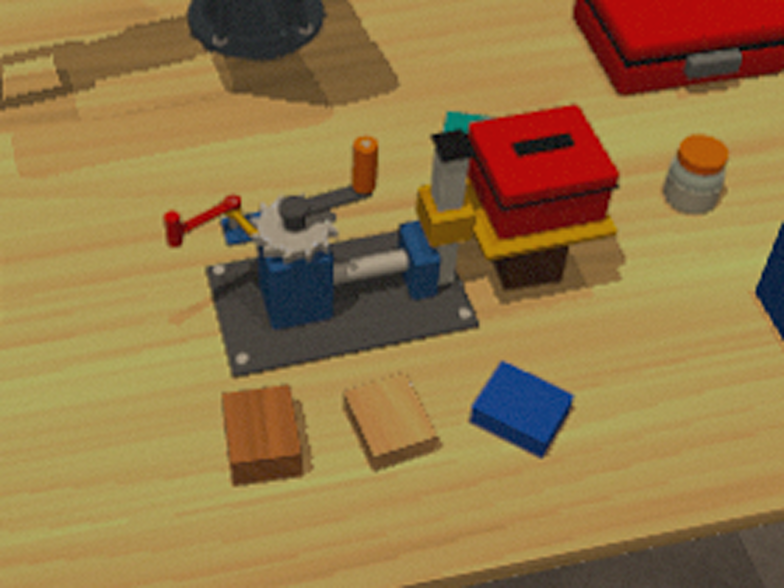

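View pics/t1.png

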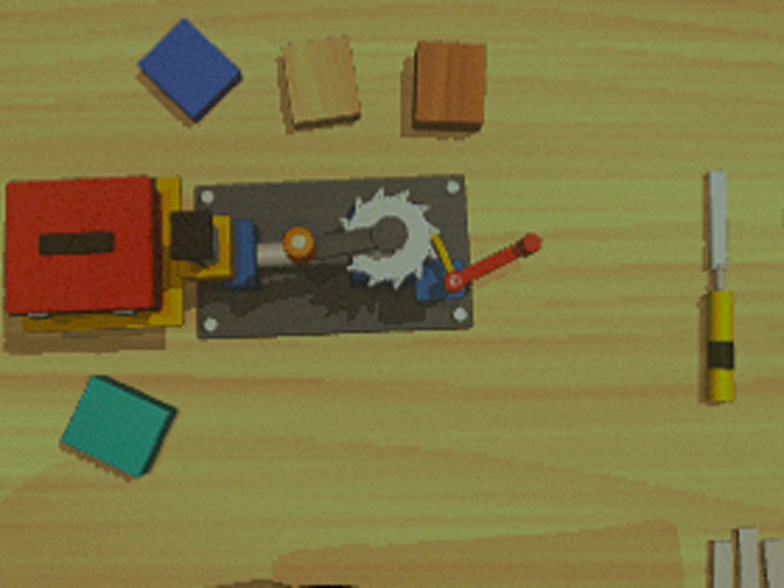

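The dark (tall) block stands under the platform, so expect about 40 mm of travel, or roughly 2 rad of crank. In the top crop the grip is at (299,241), hub at (388,234), pivot at (454,281) and knob at (530,243). The low and mid blocks are beside the winch; the blue and turquoise blocks are decoys.

```bash
python3 - <<'E'
from h import *
im=cv2.imread("pics/top0.png"); d=np.load("pics/top0.npy")
for n,p,z in(("grip",(299,241),.242),("hub",(388,234),.178),("pivot",(454,281),.16),("knob",(531,242),.182)):
    q=(160+p[0]/2.8-.3,130+p[1]/2.8-.3); print(n,np.round(q),np.round(at_z("top",q,z),4))
    r,c=int(round(q[1])),int(round(q[0])); D=d[r-1:r+2,c-1:c+2]; print(np.round([at_depth("top",q,x)[2] for x in D.ravel()],3))
# ratchet wheel centroid by brightness (grey-white disk, r~50)
hsv=cv2.cvtColor(im,cv2.COLOR_BGR2HSV)
o=[]
for r in range(195,238):
  for c in range(280,320):
    if d[r,c]>0:
      P=at_depth("top",(c,r),d[r,c])
      if .125<P[2]<.2: o.append(P)
o=np.array(o);print(len(o),o.min(0),o.max(0),np.median(o[:,2]))
h=o[o[:,2]>.172];print("hub pts",len(h),h.mean(0))
# orange sleeve top
o=[]
for r in range(205,230):
  for c in range(255,280):
    P=at_depth("top",(c,r),d[r,c])
    if d[r,c]>0 and P[2]>.235:o.append(P)
print("grip top",len(o),np.mean(o,0))
o=[]
for r in range(205,230):
  for c in range(340,362):
    P=at_depth("top",(c,r),d[r,c])
    if d[r,c]>0 and P[2]>.173:o.append(P)
print("knob top",len(o),np.mean(o,0))
print(optics.get_calibration("top")["extrinsics"])
E
```

```text
grip [266. 216.] [0.561  0.0321 0.242 ]
[0.24  0.241 0.243 0.239 0.244 0.243 0.244 0.244 0.244]
hub [298. 213.] [ 0.5752 -0.0491  0.178 ]
[0.176 0.175 0.177 0.179 0.177 0.177 0.179 0.179 0.178]
pivot [322. 230.] [ 0.5321 -0.1123  0.16  ]
[0.157 0.155 0.157 0.156 0.157 0.158 0.159 0.157 0.158]
knob [349. 216.] [ 0.5665 -0.183   0.182 ]
[0.182 0.185 0.183 0.182 0.183 0.182 0.184 0.186 0.179]
899 [ 0.52602819 -0.10678278  0.12641053] [ 0.62388892 -0.00092811  0.18432454] 0.14911053819896591
hub pts 226 [ 0.57333744 -0.0362295   0.17681474]
grip top 99 [0.56040868 0.03304713 0.24207568]
knob top 40 [ 0.56623369 -0.18318765  0.18122404]
[[-0.00362054 -0.99997923 -0.00533148  0.00315325]
 [ 0.98884565 -0.004374    0.14887967 -0.61534739]
 [-0.1488999  -0.00473299  0.98884095 -1.09484763]
 [ 0.          0.          0.          1.        ]]
```

```bash
python3 -m crank '0.036 0.034 0 0 0 -0.02; 0.072 0.068 0 0 0 -0.04; 0.108 0.102 0 0 0 -0.045; 0.144 0.136 0 0 0 -0.045; 0.18 0.17 0 0 0 -0.045' 1 20; python3 -m crank '0.036 0.034 0 0 0 0; 0.072 0.068 0 0 0 0; 0.108 0.102 0 0 0 0; 0.144 0.136 0 0 0 0; 0.18 0.17 0 0 0 0'; python3 -m crank '0.036 0.034 0 0 0 0; 0.072 0.07 0 0 0 0; 0.072 0.073 0 0 0 0; 0.072 0.073 0 0 0 0; 0.072 0.073 0 0 0 0'
```

```text
time_s: 1.7
position: [0.3556, -0.4288, 0.2367]
tcp_rot: [1.0, -0.0, 0.0, 0.0]
wrist_force: [0.7, -0.7, 0.2]
width: 0.633
time_s: 2.2
position: [0.5358, -0.2586, 0.2367]
tcp_rot: [1.0, 0.0, 0.0, 0.0]
wrist_force: [0.4, -1.0, 0.4]
width: 0.173
time_s: 2.7
position: [0.6056, -0.1877, 0.2363]
tcp_rot: [1.0, -0.0, -0.001, 0.0]
wrist_force: [-0.3, -0.2, 0.2]
width: 0.005
```

```bash
python3 -m crank '0 0 -0.03 0 0 0; 0 0 -0.061 0 0 0; 0 0 -0.061 0 0 0; -0.01 0 -0.061 0 0 0; -0.02 0 -0.061 0 0 0'; python3 -m crank '-0.008 -0.001 0 0 0 0; -0.016 -0.002 0 0 0 0; -0.024 -0.003 0 0 0 0; -0.032 -0.003 0 0 0 0; -0.04 -0.003 0 0 0 0'
```

```text
time_s: 3.2
position: [0.5862, -0.1885, 0.1771]
tcp_rot: [1.0, -0.001, 0.001, 0.001]
wrist_force: [-1.1, -0.5, 0.7]
width: 0.007
time_s: 3.7
position: [0.548, -0.1928, 0.1774]
tcp_rot: [1.0, 0.0, 0.003, 0.003]
wrist_force: [3.2, -4.4, 0.7]
width: 0.005
```

```bash
python3 -m crank '-0.004 0 0 0 0 0; -0.008 0 0 0 0 0; -0.012 0.001 0 0 0 0; -0.015 0.001 0 0 0 0; -0.017 0.001 0 0 0 0'
```

```text
time_s: 4.2
position: [0.5296, -0.1894, 0.1762]
tcp_rot: [1.0, -0.0, 0.001, 0.0]
wrist_force: [2.8, -3.5, 3.5]
width: 0.008
```

```bash
python3 -m crank '-0.002 0 0 0 0 0; -0.004 0 0 0 0 0; -0.006 0 0 0 0 0; -0.008 0 0 0 0 0; -0.008 0 0 0 0 0'; python3 - <<'E'
from h import *
im,d=optics.grab_frame("top"); cv2.imwrite("pics/t2.png",cv2.resize(im[160:270,250:400,::-1],None,fx=5,fy=5,interpolation=cv2.INTER_CUBIC))
E
```

```text
time_s: 4.7
position: [0.5242, -0.1884, 0.1757]
tcp_rot: [1.0, -0.001, 0.003, -0.001]
wrist_force: [9.6, 2.4, -0.1]
width: 0.008
```

View pics/t2.png

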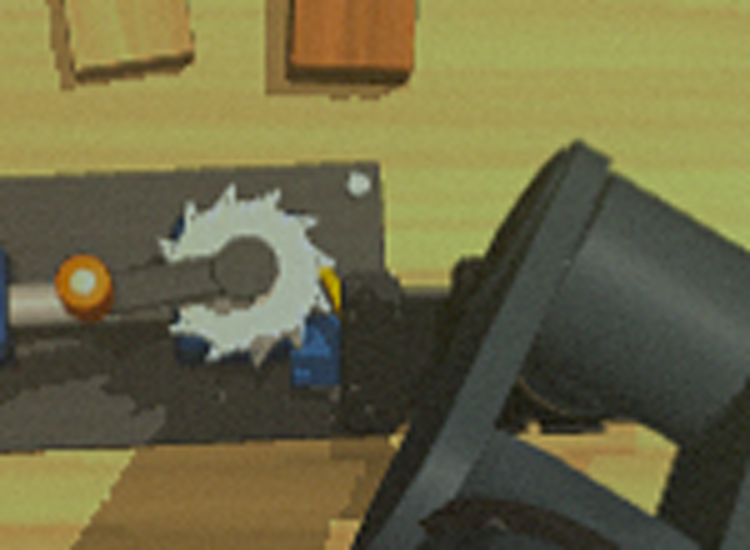

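The force rose to 9.6 N with the knob at the predicted end position (TCP x .524), so the lever is at its stop. In the crop the pawl (330,285) is still seated and the hub is at (245,267). Next I back off and go to the handle.

```bash
python3 -m crank '0.02 0 0 0 0 0; 0.025 0 0.045 0 0 0; 0.03 0.02 0.09 0 0 0; 0.035 0.065 0.104 0 0 0; 0.04 0.11 0.104 0 0 0' 0; python3 -m crank '0 0.045 0 0 0 0; 0 0.09 0 0 0 0; 0 0.112 0 0 0 0; 0 0.112 0 0 0 0; 0 0.112 0 0 0 0'
python3 - <<'E'
from h import *
im,d=optics.grab_frame("scene"); cv2.imwrite("pics/s2.png",cv2.resize(im[130:270,190:370,::-1],None,fx=4,fy=4,interpolation=cv2.INTER_CUBIC))
E
```

```text
time_s: 5.25
position: [0.5608, -0.078, 0.2812]
tcp_rot: [1.0, -0.001, -0.0, -0.0]
wrist_force: [0.2, -0.4, 0.1]
width: 0.374
time_s: 5.75
position: [0.5595, 0.0334, 0.2783]
tcp_rot: [1.0, 0.001, -0.002, -0.0]
wrist_force: [-0.6, -0.8, 0.2]
width: 0.832
```

View pics/s2.png

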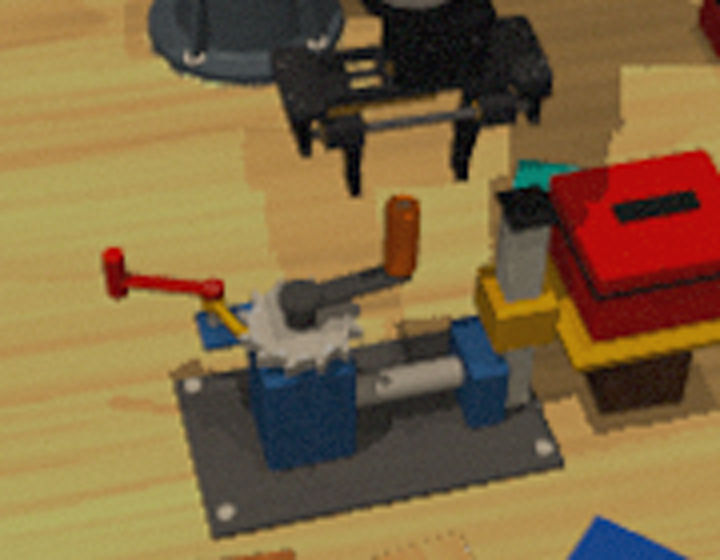

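The lever is over (bar from (215,290) to (115,265)), the pawl is still seated, and the open jaws are above the sleeve at (402,235).

```bash
python3 -m crank '0 0 0 0 0 0; 0 0 -0.02 0 0 0; 0 0 -0.045 0 0 0; 0 0 -0.067 0 0 0; 0 0 -0.067 0 0 0'; python3 -m crank '0 0 0 0 0 0; 0 0 0 0 0 0; 0 0 0 0 0 0; 0 0 0 0 0 0; 0 0 0 0 0 0' 0.7 40;python3 -m crank '0 0 0 0 0 0; 0 0 0 0 0 0; 0 0 0 0 0 0; 0 0 0 0 0 0; 0 0 0 0 0 0' 1 40
```

```text
time_s: 6.3
position: [0.5589, 0.0318, 0.2095]
tcp_rot: [1.0, -0.001, -0.004, -0.0]
wrist_force: [-0.4, -0.7, -0.6]
width: 0.998
time_s: 6.8
position: [0.5617, 0.0329, 0.2132]
tcp_rot: [1.0, 0.0, 0.001, 0.0]
wrist_force: [0.0, -0.4, 0.4]
width: 0.63
time_s: 7.3
position: [0.5616, 0.031, 0.2125]
tcp_rot: [1.0, 0.0, -0.0, 0.002]
wrist_force: [-0.6, -5.2, 0.3]
width: 0.318
```

```bash
python3 -m crank '-0.002 -0.001 0 0 0 0; -0.004 -0.0015 0 0 0 0; -0.006 -0.002 0 0 0 0; -0.008 -0.0025 0 0 0 0; -0.008 -0.0025 0 0 0 0'; python3 -m crank '-0.002 -0.0005 0 0 0 0; -0.004 -0.001 0 0 0 0; -0.006 -0.001 0 0 0 0; -0.006 -0.001 0 0 0 0; -0.006 -0.001 0 0 0 0'
cat >> h.py <<'E'
def look(k):
    im,d=optics.grab_frame("scene"); cv2.imwrite(f"pics/{k}.png",cv2.resize(im[130:270,190:370,::-1],None,fx=4,fy=4,interpolation=cv2.INTER_CUBIC))
    r=optics.landmark_of("scene","pawl_nose"); print([(np.round(x["point"]),round(x["confidence"],2),np.round(at_z("scene",x["point"],.148),3)) for x in r[:2]])
E
python3 -c "
from h import *
look('s3')"
```

```text
time_s: 7.8
position: [0.5579, 0.0301, 0.2126]
tcp_rot: [1.0, -0.0, 0.005, 0.0]
wrist_force: [10.9, 0.3, -7.2]
width: 0.316
time_s: 8.3
position: [0.5527, 0.0288, 0.2127]
tcp_rot: [1.0, -0.0, 0.006, 0.0]
wrist_force: [11.1, -1.8, -8.6]
width: 0.315
[(array([242., 217.]), 0.53, array([ 0.589, -0.127,  0.148]))]
```

View pics/s3.png

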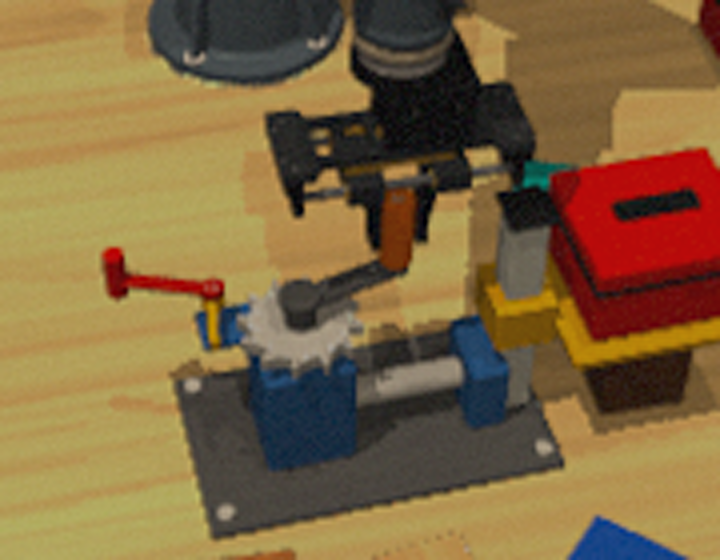

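The pawl is clear: its bar now points away at (212,320), about 75 mm from the axis by the network. The hand carries about 11 N. I compute the arc waypoints next.

```bash
python3 - <<'E'
import numpy as np
P=lambda t:np.array([.574,-.053])+.0855*np.array([np.cos(np.radians(t)),np.sin(np.radians(t))])
for s in range(108,-40,-15):
    print(s,np.round(P(s),4),'; '.join('%.4f %.4f'%tuple(P(s-3*k)-P(s)) for k in range(1,6)))
E
```

```text
108 [0.5476 0.0283] 0.0043 0.0013; 0.0086 0.0023; 0.0130 0.0031; 0.0175 0.0037; 0.0219 0.0041
93 [0.5695 0.0324] 0.0045 0.0001; 0.0089 0.0000; 0.0134 -0.0004; 0.0178 -0.0009; 0.0223 -0.0018
78 [0.5918 0.0306] 0.0044 -0.0010; 0.0086 -0.0023; 0.0129 -0.0038; 0.0170 -0.0055; 0.0210 -0.0075
63 [0.6128 0.0232] 0.0039 -0.0021; 0.0078 -0.0045; 0.0114 -0.0070; 0.0150 -0.0097; 0.0184 -0.0126
48 [0.6312 0.0105] 0.0032 -0.0031; 0.0063 -0.0063; 0.0092 -0.0097; 0.0120 -0.0133; 0.0145 -0.0170
33 [ 0.6457 -0.0064] 0.0023 -0.0038; 0.0045 -0.0078; 0.0064 -0.0118; 0.0081 -0.0159; 0.0096 -0.0201
18 [ 0.6553 -0.0266] 0.0013 -0.0043; 0.0023 -0.0086; 0.0031 -0.0130; 0.0037 -0.0175; 0.0041 -0.0219
3 [ 0.6594 -0.0485] 0.0001 -0.0045; 0.0000 -0.0089; -0.0004 -0.0134; -0.0009 -0.0178; -0.0018 -0.0223
-12 [ 0.6576 -0.0708] -0.0010 -0.0044; -0.0023 -0.0086; -0.0038 -0.0129; -0.0055 -0.0170; -0.0075 -0.0210
-27 [ 0.6502 -0.0918] -0.0021 -0.0039; -0.0045 -0.0078; -0.0070 -0.0114; -0.0097 -0.0150; -0.0126 -0.0184
```

```bash
python3 -m crank '0.004 0.001 0 0 0 0; 0.009 0.0015 0 0 0 0; 0.0135 0.002 0 0 0 0; 0.018 0.0025 0 0 0 0; 0.0225 0.003 0 0 0 0'; python3 -m crank '0.0045 0 0 0 0 0; 0.009 0 0 0 0 0; 0.0135 -0.0005 0 0 0 0; 0.018 -0.001 0 0 0 0; 0.0225 -0.002 0 0 0 0'
```

```text
time_s: 8.9
position: [0.5749, 0.0321, 0.2127]
tcp_rot: [1.0, -0.0, 0.005, 0.0]
wrist_force: [9.6, -2.0, -7.9]
width: 0.313
time_s: 9.4
position: [0.5973, 0.0295, 0.2126]
tcp_rot: [1.0, -0.0, 0.005, 0.001]
wrist_force: [11.0, -2.7, -6.4]
width: 0.311
```

```bash
python3 -m crank '0.0045 -0.001 0 0 0 0; 0.0085 -0.0025 0 0 0 0; 0.013 -0.004 0 0 0 0; 0.017 -0.0055 0 0 0 0; 0.021 -0.0075 0 0 0 0'; python3 -m crank '0.004 -0.002 0 0 0 0; 0.008 -0.0045 0 0 0 0; 0.0115 -0.007 0 0 0 0; 0.015 -0.0095 0 0 0 0; 0.0185 -0.0125 0 0 0 0'
```

```text
time_s: 9.9
position: [0.618, 0.0212, 0.2127]
tcp_rot: [1.0, -0.0, 0.005, 0.001]
wrist_force: [9.9, -4.7, -5.9]
width: 0.311
time_s: 10.4
position: [0.6359, 0.0078, 0.2126]
tcp_rot: [1.0, -0.0, 0.004, 0.002]
wrist_force: [7.9, -7.5, -5.0]
width: 0.312
```

```bash
python3 -m crank '0.003 -0.003 0 0 0 0; 0.0065 -0.0065 0 0 0 0; 0.009 -0.0095 0 0 0 0; 0.012 -0.0135 0 0 0 0; 0.0145 -0.017 0 0 0 0'; python3 -m crank '0.0025 -0.004 0 0 0 0; 0.0045 -0.008 0 0 0 0; 0.0065 -0.012 0 0 0 0; 0.008 -0.016 0 0 0 0; 0.0095 -0.02 0 0 0 0'
```

```text
time_s: 10.9
position: [0.6498, -0.0101, 0.2127]
tcp_rot: [1.0, -0.0, 0.004, 0.003]
wrist_force: [6.5, -9.2, -2.7]
width: 0.313
time_s: 11.4
position: [0.6583, -0.0306, 0.2126]
tcp_rot: [1.0, -0.0, 0.003, 0.003]
wrist_force: [4.9, -10.0, -3.7]
width: 0.314
```

```bash
python3 -m crank '0.001 -0.003 0 0 0 0; 0.0018 -0.006 0 0 0 0; 0.0028 -0.009 0 0 0 0; 0.0038 -0.012 0 0 0 0; 0.0045 -0.0145 0 0 0 0'; python3 -m crank '0.0002 -0.0015 0 0 0 0; 0.0004 -0.003 0 0 0 0; 0.0006 -0.0045 0 0 0 0; 0.0008 -0.006 0 0 0 0; 0.0008 -0.007 0 0 0 0'
```

```text
time_s: 11.9
position: [0.661, -0.0455, 0.2126]
tcp_rot: [1.0, -0.0, 0.001, 0.003]
wrist_force: [-0.1, -11.8, 0.4]
width: 0.314
time_s: 12.4
position: [0.6614, -0.0524, 0.2126]
tcp_rot: [1.0, -0.0, 0.0, 0.003]
wrist_force: [-0.1, -9.5, -0.6]
width: 0.315
```

```bash
python3 -m crank '0 -0.001 0 0 0 0; 0 -0.002 0 0 0 0; 0 -0.003 0 0 0 0; 0 -0.004 0 0 0 0; 0 -0.005 0 0 0 0'
```

```text
time_s: 12.9
position: [0.6612, -0.0574, 0.2126]
tcp_rot: [1.0, -0.0, 0.0, 0.003]
wrist_force: [-0.7, -9.8, 0.0]
width: 0.312
```

```bash
python3 -m crank '0 -0.001 0 0 0 0; 0 -0.002 0 0 0 0; -0.0002 -0.003 0 0 0 0; -0.0004 -0.004 0 0 0 0; -0.0005 -0.005 0 0 0 0'
```

```text
time_s: 13.4
position: [0.6608, -0.0623, 0.2126]
tcp_rot: [1.0, -0.0, 0.0, 0.003]
wrist_force: [-0.6, -10.4, -1.3]
width: 0.315
```

```bash
python3 -m crank '-0.0001 -0.001 0 0 0 0; -0.0002 -0.002 0 0 0 0; -0.0004 -0.003 0 0 0 0; -0.0006 -0.004 0 0 0 0; -0.0008 -0.005 0 0 0 0'
```

```text
time_s: 13.9
position: [0.6601, -0.0674, 0.2126]
tcp_rot: [1.0, -0.0, 0.0, 0.003]
wrist_force: [-0.7, -11.3, 0.3]
width: 0.313
```

```bash
python3 -m crank '-0.0002 -0.001 0 0 0 0; -0.0004 -0.002 0 0 0 0; -0.0006 -0.003 0 0 0 0; -0.0008 -0.004 0 0 0 0; -0.001 -0.005 0 0 0 0'
```

```text
time_s: 14.4
position: [0.659, -0.0724, 0.2126]
tcp_rot: [1.0, -0.0, 0.0, 0.003]
wrist_force: [-0.4, -11.6, -1.2]
width: 0.314
```

```bash
python3 -m crank '-0.0002 -0.001 0 0 0 0; -0.0005 -0.002 0 0 0 0; -0.0008 -0.003 0 0 0 0; -0.001 -0.004 0 0 0 0; -0.0013 -0.005 0 0 0 0'
```

```text
time_s: 14.9
position: [0.6576, -0.0774, 0.2126]
tcp_rot: [1.0, -0.0, 0.0, 0.003]
wrist_force: [-0.8, -11.7, -1.6]
width: 0.313
```

```bash
python3 -m crank '-0.0003 -0.001 0 0 0 0; -0.0006 -0.002 0 0 0 0; -0.001 -0.003 0 0 0 0; -0.0013 -0.004 0 0 0 0; -0.0016 -0.005 0 0 0 0'
```

```text
time_s: 15.4
position: [0.6559, -0.0825, 0.2126]
tcp_rot: [1.0, -0.0, 0.0, 0.003]
wrist_force: [-1.3, -11.5, -1.0]
width: 0.317
```

```bash
python3 -m crank '-0.0004 -0.001 0 0 0 0; -0.0008 -0.002 0 0 0 0; -0.0012 -0.003 0 0 0 0; -0.0016 -0.004 0 0 0 0; -0.002 -0.005 0 0 0 0'
```

```text
time_s: 15.9
position: [0.6555, -0.0835, 0.2126]
tcp_rot: [1.0, -0.0, 0.002, 0.0]
wrist_force: [5.2, -1.1, -3.2]
width: 0.314
```

```bash
python3 -m crank '-0.0005 -0.001 0 0 0 0; -0.0009 -0.002 0 0 0 0; -0.0014 -0.003 0 0 0 0; -0.0018 -0.004 0 0 0 0; -0.0023 -0.005 0 0 0 0'; python3 -c "
from h import *
look('s4')"
```

```text
time_s: 16.4
position: [0.6553, -0.0839, 0.2126]
tcp_rot: [1.0, 0.0, 0.004, -0.003]
wrist_force: [10.3, 10.3, -4.3]
width: 0.313
[(array([243., 216.]), 0.52, array([ 0.586, -0.121,  0.148]))]
```

Landed: the handle stopped at crank ≈ -2.09 rad and the load left the hand. My second call went on to press about 13 N downward, so I ease that back to neutral before letting go.

```bash
python3 -m crank '0.0006 0.001 0 0 0 0; 0.0012 0.002 0 0 0 0; 0.002 0.003 0 0 0 0; 0.003 0.004 0 0 0 0; 0.0035 0.0044 0 0 0 0'
```

```text
time_s: 17.0
position: [0.6556, -0.0834, 0.2126]
tcp_rot: [1.0, 0.0, 0.0, 0.0]
wrist_force: [2.2, -1.8, -1.2]
width: 0.31
```

View pics/s4.png

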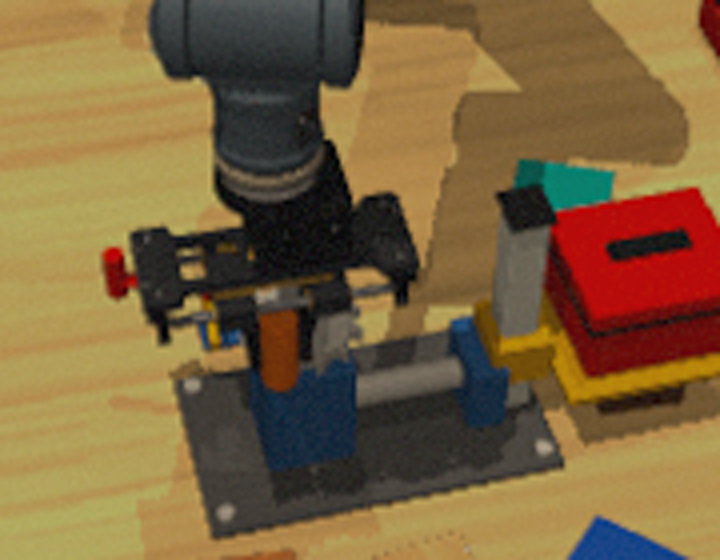

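The platform is on the block with the case dropped to match. The load is neutral, so I release and lift away.

```bash
python3 -m crank '0 0 0 0 0 0; 0 0 0 0 0 0; 0 0 0 0 0 0; 0 0 0 0 0 0; 0 0 0 0 0 0' 0.3; python3 -m crank '0 0 0 0 0 0; 0 0 0.02 0 0 0; 0 0 0.05 0 0 0; 0 0 0.08 0 0 0; 0 0 0.1 0 0 0'; python3 -m crank '0 -0.04 0 0 0 0; 0 -0.08 0 0 0 0; 0 -0.12 0 0 0 0; 0 -0.16 0 0 0 0; 0 -0.2 0 0 0 0';python3 -m crank '0 -0.02 0 0 0 0; 0 -0.02 0 0 0 0; 0 -0.02 0 0 0 0; 0 -0.02 0 0 0 0; 0 -0.02 0 0 0 0'; python3 - <<'E'
from h import *
im,d=optics.grab_frame("scene"); cv2.imwrite("pics/s5.png",cv2.resize(im[130:340,160:440,::-1],None,fx=2.8,fy=2.8,interpolation=cv2.INTER_CUBIC))
for q,z in(("crank_grip",.209),("block_tall",0),("block_mid",0),("block_low",0),("pawl_nose",.148),("lever_knob",.182)):
    for r in optics.landmark_of("scene",q)[:1]: print(q,round(r["confidence"],2),np.round(at_z("scene",r["point"],z),3))
E
```

```text
time_s: 17.5
position: [0.6548, -0.0837, 0.2125]
tcp_rot: [1.0, -0.0, -0.0, -0.0]
wrist_force: [0.6, -0.3, -0.3]
width: 0.66
time_s: 18.0
position: [0.6559, -0.0839, 0.315]
tcp_rot: [1.0, 0.0, 0.001, 0.0]
wrist_force: [0.2, 0.2, -0.6]
width: 0.701
time_s: 18.5
position: [0.655, -0.2852, 0.3126]
tcp_rot: [1.0, 0.0, -0.0, -0.0]
wrist_force: [0.2, 0.1, -1.2]
width: 0.7
time_s: 19.0
position: [0.6556, -0.3015, 0.3129]
tcp_rot: [1.0, 0.001, -0.0, -0.0]
wrist_force: [-1.0, -0.0, 0.1]
width: 0.697
crank_grip 0.75 [ 0.897 -0.14   0.209]
block_tall 0.69 [0.389 0.219 0.   ]
block_mid 0.88 [ 0.767 -0.133  0.   ]
block_low 0.9 [0.767 0.17  0.   ]
pawl_nose 0.5 [ 0.581 -0.126  0.148]
lever_knob 0.61 [ 0.488 -0.179  0.182]
```

View pics/s5.png

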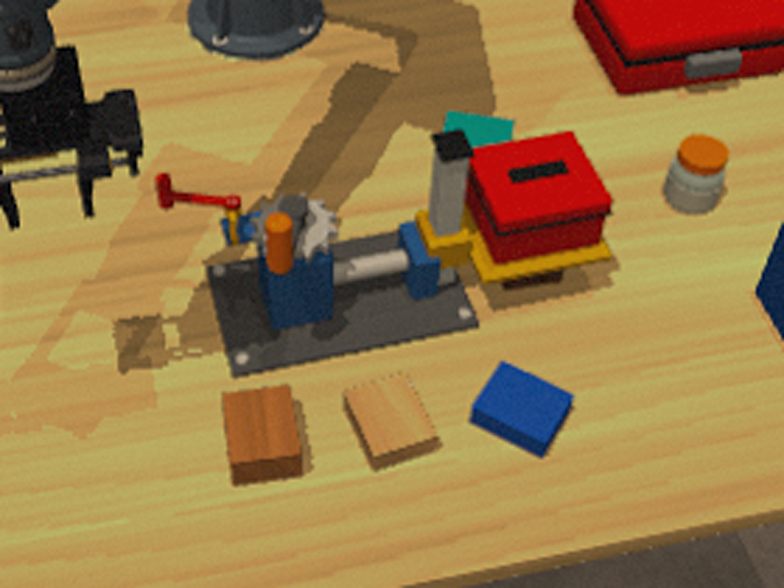

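The crank stays put after release (sleeve at (278,243)), the pawl is out, the lever is over, and the blocks and jar have not moved. Handing in.

```bash
python3 -c "
from h import *
print(bot.close_job())"
```

```text
the job is handed in; nothing more can be done
None
```

The tool case is down, its platform resting on the dark (tall) timber block with the crank released, and the job is handed in at about 19 s of the 72 s.

- **Release:** I pushed the lever over until the force rose to about 10 N at its expected stop. I then wound the crank up about 0.1 rad, and the picture showed the pawl jump clear.
- **Lowering:** I let the crank back at about 0.5 rad/s, and slower near the end. The load on the handle fell from about 11.5 N to about 1 N at a crank angle of about -2.09 rad. That is about 42 mm of travel, which fits a block of about 68 mm.
- **One slip at landing:** I had already sent one more slow step, so for under half a second the handle was pressed about 13 N in the lowering direction. The wrist force stayed within about 16 N in the readings. I eased it back to almost nothing before opening the jaws.
- **Last checks:** About 1.5 s after release the crank had not moved, the pawl was out, the lever was at release, and the wrist force was near zero with the gripper clear. The spare blocks and jar looked unmoved. The chisels were outside that last picture, but the arm never came near them.
- **Detector errors:** In the last check the networks gave the crank grip as a spare block's position and the tall block as the turquoise look-alike's. I ignored both and relied on the picture and the forces.

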